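Set the saw box to length and bring the block up to the stop

TASK

Get the saw box ready for sawing the left end off the pine block. Press down the pad in the middle of the length stop to free its brake and, keeping it pressed, slide the stop left along its track until it meets the set stop, then let the pad come up; after that push the block to the right along the channel until it touches the plate of the length stop. Only press and push: lift nothing, do not shove the stop along with its brake on, and leave the brush, sanding block and pencil where they lie.

Things in the scene. Friction and masses are not known exactly. Their poses are not given: they have to be found in the camera images.
- saw_box: Wooden mitre box fixed on the bench. Origin on the bench; own y runs left along the channel, own x to the back wall. Channel floor 16 mm high, 45 mm wide, centred on x = +3.5 mm; front ledge 36 mm, back wall 52 mm high. Left end at y = +145 mm, right end at -142 mm; thin saw slot across ledge and wall at +55 mm. The track on the wall (top 64 mm high) carries both stops.
- length_stop (a joint): Slide of the length stop (dark steel carriage 48 mm long, with an aluminium plate that hangs into the channel): m to the left (own +y of the saw box) from the right end of its track, 0 to 0.125. A spring brake holds it: pushed with over 20 N it slips; with the pad pressed it slides with 1 to 2 N and stays where it is left.
- stop_face (a point): Centre of the plate's left face, the face that the pine block has to touch: 31 mm above the bench, mid-channel. The plate is 40 mm wide, 8 mm thick, and reaches down to 3.5 mm above the channel's floor. Axes as the saw box.
- stop_nose (a point): Left end face of the length stop's carriage, 70 mm above the bench, on the track's centre line: it meets the set stop's right face. Axes as the saw box.
- brake_pad (a joint): Travel of the release pad: 0 up (brake on; about -0.0002 at rest) to 0.005 m fully down. A spring holds it up: it starts to move at 15 N, is fully down at 17.5 N; the brake is free from about 0.0005 m on.
- pad_top (a point): Middle of the free top of the release pad (black, ribbed, 24 mm wide across the track, 29 mm long along it), 86 mm above the bench when up. At its right end a thumb rest stands 5 mm higher, against which a finger can push to the left. It lies 21.5 mm to the right of the carriage's left end face.
- set_stop: Small aluminium clamp block, fixed on the track left of the length stop, 18 mm long, 34 mm wide, top 74 mm above the bench, with a knurled screw at the back. Origin: on the bench, below the middle of its right face (the face to be met). Axes as the saw box.
- block_mid (a point): Centre of the pine block, which lies loose and flat in the channel, left of the length stop: 41 mm wide, 79 mm long, 30 mm high, about 0.06 kg. Own y runs along it to its left end, where it is to be pushed: a flat, slanting face, from y = +39 mm at own x = -19 mm (front) to +33 mm at x = +17 mm (back).
- block_end (a point): Foremost point of the block's right end, a blunt point 39.4 mm right of the centre and half-way up, which has to touch the stop's plate. Axes as the block.
- dust_brush: Flat dust brush with wooden handle, 47 x 169 x 16 mm, lying near the box: leave it. Origin: underside.
- sand_block: Cork sanding block, 51 x 93 x 28 mm: leave it. Origin: centre of its underside.
- pencil: Red pencil, 173 mm long: leave it. Origin: underside, mid-length.
- carved_branch: Tall fixed carving on a stack of offcuts in the middle of the bench, right of the saw box; it leans up from about 0.2 m high at its near end to over 0.45 m at the far right. Go round its near side, not through it.

How it is judged:
On the way, in this order (a step that is already met when the one before it is completed fails the run):
1. the release pad is pressed and the brake is free (value of joint brake_pad above 0.0015 m), for 0.1 s.
2. the length stop rests against the set stop and its pad has come up again (y of stop_nose in the frame of set_stop above -0.002 m and value of joint brake_pad below 0.0008 m), for 0.2 s.
3. the pine block has been pushed up to the length stop's plate (y of block_end in the frame of stop_face below 0.0025 m), for 0.2 s.
At the end, for the whole second after the job is handed in: The length stop stands against the set stop (gap under 2 mm) with its pad up and the brake on; the pine block lies flat in the channel, straight along it (within 4.5 degrees), at rest, its right end within 2.5 mm of the stop's plate (all of step 2 and y of block_end in the frame of stop_face below 0.0025 m and z of block_mid in the frame of saw_box below 0.033 m and angle between the y axis of block_mid and the y axis of saw_box, either way round below 0.08 rad and linear speed of pine_block below 0.01 m/s); the robot touches nothing.
It fails at once if the pine block is lifted or tipped out of the channel (z of block_mid in the frame of saw_box above 0.041 m or angle between block_mid's own z axis and vertical above 0.3 rad).
It fails at once if the length stop is shoved along with its brake on (value of joint brake_pad below -0.0001 m and (velocity of joint length_stop above 0.02 m/s or velocity of joint length_stop below -0.02 m/s)).
It fails at once if the brush, sanding block or pencil is moved (distance of any of dust_brush, sand_block, pencil from where it was at the start of the episode above 0.03 m).
It also fails if it takes over 48 s, if anything falls off the work surface, if the arm or the gripper's body presses on something with over 40 N, if the wrist force passes 120 N, or if a joint passes its speed limit or range.

ROBOT

A 6-joint arm with a two-finger parallel gripper is mounted at the origin on a cart in front of the work surface, level with it; the furniture and walls round the work are solid. World frame = base frame: x ahead of the robot, y to its left, z up, the work surface at z = 0. Lengths are in m, angles in rad, forces in N, time in s.
With the tool pointing down it reaches from about 0.4 to 0.825 m from the base axis. Payload 7 kg.
Tool frame: the origin (TCP) lies at the very end of the fingers, on their centre line; the grasp point (between the pads) lies 19 mm behind it; x points along the fingers, y is the direction in which the jaws open and shut, and the axes are right-handed (so a half turn about x gives the same grasp; the last joint's range is limited). The gripper opens to 88 mm and grips with 3 to 60 N. Pads are 19 mm wide; open, the fingers measure 130 mm over their backs; the gripper's body (78 mm by 193 mm) begins 47 mm behind the grasp point.
Start: joints at [1.509, 0.359, 0.012, 0, -1.224, -0.288], TCP at [0.231, 0.634, 0.227] pointing down, gripper open.
Joint ranges: [-3.07, 3.07], [-1.43, 2.12], [-1.02, 1.25], [-3.03, 1.67], [-3.05, -0], [-3.03, 3.03]. Speed limits (rad/s): [2.39, 2.39, 3.01, 3.14, 3.14, 3.14].

INTERFACE

Orientations are given as [roll, pitch, yaw] about the fixed x, y, z axes, in that order (R = Rz(yaw) Ry(pitch) Rx(roll)).
In Python, from station import arm gives the robot as it stands.
- The arm moves only by the shell command python3 -m inch 'ROWS' [OPENING] [FORCE]. ROWS is text: rows parted by semicolons, each of 6 numbers parted by spaces: the shift along the world's x, y, z in units of 30 mm (1.0 is 30 mm), then the turn, a rotation vector about the world's x, y, z in units of 5 degrees (1.0 is 5 degrees). In form: dx dy dz wx wy wz; .... A call has 1 to 12 rows; each row shifts and turns the commanded pose from where the row before left it; what a row does not reach is not made up. A row lasts 1/8 s, in which the tool goes at most 62.5 mm and 10.7 degrees, less where a joint would pass 70% of its speed; a pose out of reach is approached as far as the arm can. A call is refused whole if a number of a shift passes 1 or a number of a turn 1, either way. A call with a gripper value outside its range is refused whole. OPENING is the opening, from 0 (shut) to 1 (fully open), set as the call begins (- or left out, the last holds). The fingers move at their own pace and stop on an object; FORCE is the grip in N (left out, the last holds). Time passes only in rows, so rows that do not move let the fingers close. It gives the time, the measured TCP pose, the force and the opening at its end, in the units of the state.
- arm.get_state(): the state, without advancing time (a new reading comes with each control period).
- arm.grab_frame(name): name is "scene" or "top" or "wrist"; returns a dict with "frame" (480x640x3 uint8, red, green, blue), "range_z" (480x640 float32, m along the optical axis (not along the pixel's ray), 0 where there is no reading), "mtx" (3x3 intrinsics, pixels), "dist_coeffs" ([k1, k2, p1, p2, k3] as OpenCV has them; the pictures are not rectified), "pose" (4x4, takes a point from camera to world coordinates). Camera axes: x right, y up, looking along -z (the intrinsics and any distortion apply to the point x, -y, -z); pixel columns grow to the right and rows downward; lengths in m; the calibration is good to about 2 mm. A picture is of the moment at which its call begins.
- arm.job_done(): hands the job in, once; it reports no verdict.
Trained networks look in a picture, given as the dict that the camera call returned (one of the last four; its "shot" number tells which), for a name from the list of things; names that differ only in an ending like _2 or _b are one class to them, and where a whole thing is asked for, a point or a joint stands for the part that bears it (a point fixed in the world has none). Each returns a list of dicts, best first, with "confidence" (0 to 1); they miss things now and then, are a little off and sometimes report something else, mostly with a low value. They report only what shows in the picture. A call takes as long as a camera call.
- arm.search_frame(picture, target): "extent" ([centre column, centre row, width, height] as shares, 0 to 1, of the picture: columns of its width, rows of its height, round what is visible of it).
- arm.masks_of(picture, target): "mask" (480x640 bool, what is visible of it) and "extent" ([centre column, centre row, width, height] as shares, 0 to 1, of the picture: columns of its width, rows of its height, round what is visible of it).
- arm.place_of(picture, target): "position" ([column, row] as shares, 0 to 1, of the picture: columns of its width, rows of its height: a listed point, or the origin of a listed thing).
The state is a dict: "t": time; "q": joint angles; "qd": joint speeds; "joint_efforts": joint torques, N m; "eef_pos": TCP position; "ee_rot": TCP orientation; "force": force on the tool from outside, world axes, zero at the start; "moment": the same for the moment, N m; "width": finger opening in m.
Only numpy, scipy, OpenCV 4.12 (cv2) and the standard library are available. Lean on these libraries where they do the work, as an engineer would, in place of code of your own. Each camera call takes 0.05 s, during which the arm holds its last target. There are 200 camera calls.

## Working session

There is one attempt and no reset: what is moved stays moved. The work goes in short steps, Python scripts to look and compute and a shell command to move; the robot and the scene stay as the last step left them, time stands still between calls to the robot, and variables do not carry over. Pictures are saved under pics/ and viewed, about 8 in all and at most 12, crops included, and the job is handed in when it is done.

```bash
mkdir -p pics; ls; cat > h.py <<'E'
import numpy as np, cv2
from station import arm
def ray(f,c,r):
    K=np.array(f["mtx"]);d=np.array(f["dist_coeffs"])
    u=cv2.undistortPoints(np.array([[[c,r]]],float),K,d)[0,0]
    return np.array([u[0],-u[1],-1.0])
def at_z(f,c,r,z):
    T=np.array(f["pose"]);d=T[:3,:3]@ray(f,c,r);o=T[:3,3]
    return o+d*(z-o[2])/d[2]
def at_depth(f,c,r):
    T=np.array(f["pose"]);z=np.median(f["range_z"][int(r)-1:int(r)+2,int(c)-1:int(c)+2])
    return T[:3,:3]@(ray(f,c,r)*z)+T[:3,3]
E
python3 - <<'E'
from h import *
s=arm.get_state();print({k:np.round(v,3) for k,v in s.items()})
Z=dict(saw_box=0,stop_face=.031,stop_nose=.070,pad_top=.086,set_stop=0,block_mid=.031,block_end=.031,dust_brush=0,sand_block=0,pencil=0)
for n in ["top","scene","wrist"]:
    f=arm.grab_frame(n);cv2.imwrite(f"pics/{n}0.png",f["frame"][:,:,::-1])
    print(n,np.round(f["pose"],3).tolist())
    for t,z in Z.items():
        for p in arm.place_of(f,t)[:2]:
            c,r=np.array(p["position"])*[640,480]
            print(t,round(p["confidence"],2),round(c),round(r),np.round(at_z(f,c,r,z),4),np.round(at_depth(f,c,r),3))
E
```

```text
pics
{'t': np.float64(0.0), 'q': array([ 1.509,  0.359,  0.011, -0.   , -1.224, -0.288]), 'qd': array([-0.001,  0.001, -0.   , -0.   , -0.   , -0.   ]), 'joint_efforts': array([ 2.0000e-03, -5.8273e+01,  2.9305e+01,  6.9970e+00,  7.0000e-03,
       -0.0000e+00]), 'eef_pos': array([0.231, 0.634, 0.226]), 'ee_rot': array([ 1.666,  1.569, -1.825]), 'force': array([-0.969,  0.376,  0.384]), 'moment': array([0.017, 0.021, 0.023]), 'width': np.float64(0.087)}
top [[-0.006, 0.986, -0.167, 0.288], [-0.996, 0.009, 0.09, 0.066], [0.091, 0.167, 0.982, 1.087], [0.0, 0.0, 0.0, 1.0]]
saw_box 0.97 203 224 [0.4989 0.2252 0.    ] [0.496 0.223 0.016]
stop_face 0.73 230 238 [0.4623 0.1602 0.031 ] [0.455 0.156 0.076]
stop_nose 0.84 237 217 [0.5023 0.1423 0.07  ] [0.504 0.143 0.064]
pad_top 0.52 244 227 [0.4773 0.1249 0.086 ] [0.477 0.125 0.087]
set_stop 0.56 212 212 [0.5285 0.2051 0.    ] [0.515 0.197 0.063]
block_mid 0.65 172 201 [0.5471 0.2937 0.031 ] [0.543 0.29  0.046]
block_end 0.88 185 212 [0.5204 0.2618 0.031 ] [0.523 0.264 0.019]
dust_brush 0.92 158 284 [0.3595 0.3233 0.    ] [0.359 0.32  0.014]
[... 468 characters left out ...]
88 213 [0.4969 0.1374 0.07  ] [0.484 0.118 0.086]
stop_nose 0.27 286 212 [0.4965 0.1456 0.07  ] [0.484 0.127 0.086]
pad_top 0.64 288 214 [0.4829 0.1165 0.086 ] [0.482 0.116 0.087]
block_mid 0.76 263 195 [0.533  0.2883 0.031 ] [0.523 0.273 0.043]
block_end 0.71 270 201 [0.5299 0.2551 0.031 ] [0.535 0.262 0.025]
dust_brush 0.68 198 229 [0.3553 0.3154 0.    ] [0.347 0.296 0.015]
sand_block 0.87 323 201 [0.6543 0.2014 0.    ] [ 0.442 -0.05   0.22 ]
sand_block 0.64 268 200 [0.553  0.2999 0.    ] [0.53  0.264 0.028]
pencil 0.58 184 266 [0.2644 0.2155 0.    ] [ 0.265  0.217 -0.001]
wrist [[-0.342, 0.9, 0.268, 0.304], [-0.94, -0.328, -0.097, 0.606], [0.0, -0.286, 0.958, 0.385], [0.0, 0.0, 0.0, 1.0]]
```

```bash
python3 - <<'E'
import cv2
a=cv2.imread('pics/top0.png')[130:350,110:330]
cv2.imwrite('pics/c1.png',cv2.resize(a,(600,600),interpolation=cv2.INTER_CUBIC))
E
```

```text
(no output)
```

View pics/c1.png

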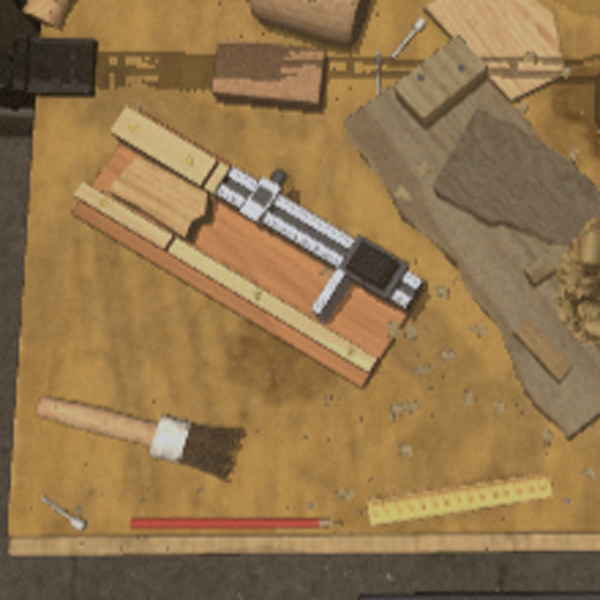

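View pics/scene0.png

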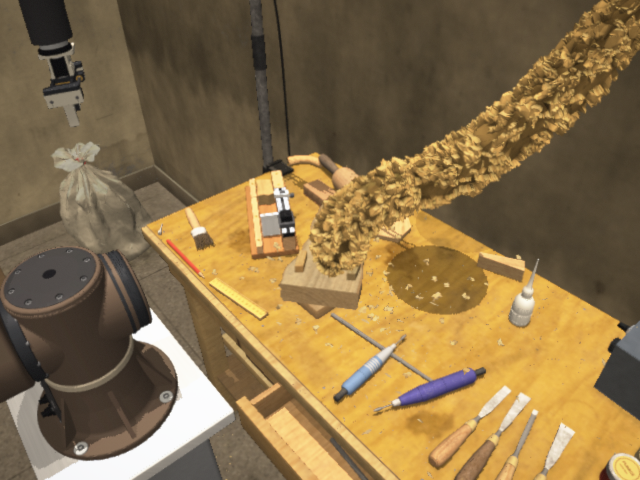

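```bash
cat >> h.py <<'E'
def cloud(f):
    h,w=f["range_z"].shape
    g=np.stack(np.meshgrid(np.arange(w),np.arange(h)),-1).reshape(-1,1,2).astype(float)
    u=cv2.undistortPoints(g,np.array(f["mtx"]),np.array(f["dist_coeffs"]))[:,0]
    z=f["range_z"].reshape(-1);T=np.array(f["pose"])
    P=np.c_[u[:,0]*z,-u[:,1]*z,-z]@T[:3,:3].T+T[:3,3]
    P[z==0]=np.nan
    return P
def fit(P):  # box axes from ledge / wall / track height bands
    from numpy.linalg import svd
    c0=np.array([.5,.2]);out=[]
    for lo,hi,n in[(.031,.040,'ledge'),(.049,.055,'wall'),(.060,.067,'track'),(.072,.078,'set74'),(.082,.096,'pad')]:
        S=P[(P[:,2]>lo)&(P[:,2]<hi)&(np.linalg.norm(P[:,:2]-c0,axis=1)<.18)]
        if len(S)<8: continue
        m=np.median(S[:,:2],0);v=svd(S[:,:2]-S[:,:2].mean(0))[2][0]if 0 else np.linalg.svd(S[:,:2]-S[:,:2].mean(0),full_matrices=False)[2][0]
        print(n,len(S),m.round(4),np.degrees(np.arctan2(-v[0],v[1])).round(1),S[:,2].mean().round(4))
E
python3 - <<'E'
from h import *
f=arm.grab_frame("top");P=cloud(f);fit(P)
m=arm.masks_of(f,"saw_box")[0]["mask"].reshape(-1)
for n in ["saw_box","length_stop","block_mid","set_stop","carved_branch"]:
    for r in arm.masks_of(f,n)[:1]:
        Q=P[r["mask"].reshape(-1)];Q=Q[~np.isnan(Q[:,0])]
        print(n,round(r["confidence"],2),len(Q),np.percentile(Q,[1,50,99],axis=0).round(3).tolist(),cv2.minAreaRect(Q[:,:2].astype(np.float32)))
H=P[(P[:,2]>.12)&(P[:,1]>-.1)&(P[:,1]<.4)&(P[:,0]>.35)]
print(len(H))
for y in np.arange(-.1,.4,.05):
    q=H[(H[:,1]>y)&(H[:,1]<y+.05)]
    if len(q):print(y.round(2),len(q),q.min(0).round(3),q.max(0).round(3))
E
```

```text
ledge 1043 [0.4873 0.22  ] -29.2 0.0357
wall 1058 [0.5553 0.1745] 167.2 0.052
track 754 [0.5281 0.1044] 1.2 0.064
set74 487 [0.5254 0.1178] 50.7 0.0749
pad 168 [0.4774 0.1211] 148.0 0.0868
saw_box 0.76 5044 [[0.402, 0.091, 0.003], [0.492, 0.212, 0.029], [0.603, 0.36, 0.088]] ((0.5069625973701477, 0.2281944453716278), (0.29597482085227966, 0.1144251897931099), 60.36372375488281)
length_stop 0.94 478 [[0.441, 0.098, 0.018], [0.471, 0.13, 0.077], [0.5, 0.166, 0.091]] ((0.4737023115158081, 0.135283425450325), (0.05275451019406319, 0.07996970415115356), 14.454133987426758)
block_mid 0.8 642 [[0.509, 0.26, 0.015], [0.54, 0.294, 0.045], [0.57, 0.336, 0.05]] ((0.5436807870864868, 0.2963767349720001), (0.07851278781890869, 0.042557112872600555), 58.643272399902344)
set_stop 0.75 171 [[0.516, 0.195, 0.039], [0.535, 0.21, 0.073], [0.561, 0.225, 0.078]] ((0.5398484468460083, 0.21084372699260712), (0.024879902601242065, 0.05015846714377403), 70.70319366455078)
18907
-0.1 3578 [ 0.403 -0.1    0.12 ] [ 0.843 -0.05   0.358]
-0.05 2311 [ 0.409 -0.05   0.12 ] [ 0.842 -0.     0.355]
0.0 1690 [0.836 0.    0.12 ] [0.843 0.05  0.35 ]
0.05 1679 [0.836 0.05  0.12 ] [0.843 0.1   0.345]
0.1 1664 [0.836 0.1   0.12 ] [0.843 0.15  0.342]
0.15 1642 [0.836 0.15  0.12 ] [0.843 0.2   0.339]
0.2 1615 [0.837 0.2   0.12 ] [0.843 0.25  0.333]
0.25 1602 [0.837 0.25  0.12 ] [0.843 0.3   0.328]
0.3 1570 [0.837 0.3   0.12 ] [0.843 0.35  0.326]
0.35 1556 [0.836 0.35  0.12 ] [0.843 0.4   0.321]
```

```bash
python3 -m inch '0.4 -0.7 0 0 0 -1; 0.4 -0.8 0 0 0 -1; 0.4 -0.8 0 0 0 -1; 0.4 -0.8 0 0 0 -1; 0.4 -0.8 0 0 0 -1; 0.4 -0.8 0 0 0 -1; 0.4 -0.8 0 0 0 -1; 0.4 -0.8 0 0 0 -1; 0.4 -0.8 0 0 0 -1; 0.4 -0.8 0 0 0 -1' 0
python3 -m inch '0.5 -0.8 0 0 0 -1; 0.5 -0.8 0 0 0 -1; 0.5 -0.8 0 0 0 -1; 0.5 -0.8 0 0 0 -1; 0.5 -0.8 0 0 0 -1; 0.5 -0.8 0 0 0 -1; 0.5 -0.7 0 0 0 -1; 0.4 -0.6 0 0 0 -1; 0.4 -0.5 0 0 0 -1; 0 0 0 0 0 -0.7'
cat >> h.py <<'E'
from scipy.spatial.transform import Rotation as Ro
def tool():
    s=arm.get_state();R=Ro.from_euler('xyz',s["ee_rot"]).as_matrix()
    print('t',round(s["t"],2),'q',np.round(s["q"],2),'p',np.round(s["eef_pos"],4),'x',R[:,0].round(3),'jaw',R[:,1].round(3),'jawyaw',np.degrees(np.arctan2(R[1,1],R[0,1])).round(2),'F',np.round(s["force"],2),'w',s["width"])
E
python3 - <<'E'
from h import *
tool()
Z=dict(saw_box=0,stop_face=.031,stop_nose=.070,pad_top=.086,set_stop=0,block_mid=.031,block_end=.031)
f=arm.grab_frame("wrist");cv2.imwrite(f"pics/w1.png",f["frame"][:,:,::-1])
for t,z in Z.items():
    for p in arm.place_of(f,t)[:2]:
        c,r=np.array(p["position"])*[640,480]
        print(t,round(p["confidence"],2),round(c),round(r),np.round(at_z(f,c,r,z),4),np.round(at_depth(f,c,r),3))
fit(cloud(f))
E
```

```text
t: 3.25
eef_pos: [0.3517, 0.3963, 0.2268]
ee_rot: [-0.769, 1.57, 1.147]
force: [0.4, -0.1, -0.4]
width: 0.0009
t: 4.5
eef_pos: [0.4809, 0.1982, 0.2266]
ee_rot: [-1.462, 1.571, -0.394]
force: [-0.3, 0.7, 0.4]
width: 0.0003
t 4.5 q [ 0.77  0.1  -0.33  0.   -1.14 -1.27] p [0.4809 0.1982 0.2266] x [ 0. -0. -1.] jaw [-0.877  0.481 -0.   ] jawyaw 151.23 F [-0.26  0.72  0.37] w 0.00033013022351441643
saw_box 0.77 314 256 [0.5001 0.2319 0.    ] [0.498 0.227 0.017]
stop_face 0.96 316 175 [0.46   0.1621 0.031 ] [0.458 0.158 0.076]
stop_nose 0.83 269 179 [0.4903 0.1441 0.07  ] [0.492 0.145 0.055]
pad_top 0.86 264 149 [0.481  0.1242 0.086 ] [0.481 0.124 0.087]
pad_top 0.23 311 253 [0.4882 0.2057 0.086 ] [0.498 0.223 0.017]
block_mid 0.51 310 347 [0.542  0.3002 0.031 ] [0.478 0.188 0.264]
block_end 0.44 301 302 [0.5271 0.2561 0.031 ] [0.53  0.261 0.017]
ledge 4960 [0.4467 0.1622] -11.4 0.0362
wall 5278 [0.5312 0.0766] 10.5 0.0523
track 6680 [0.526  0.0848] 10.3 0.0645
set74 5115 [0.5274 0.1052] -129.7 0.0751
pad 1753 [0.4787 0.1207] -31.8 0.0874
```

View pics/w1.png

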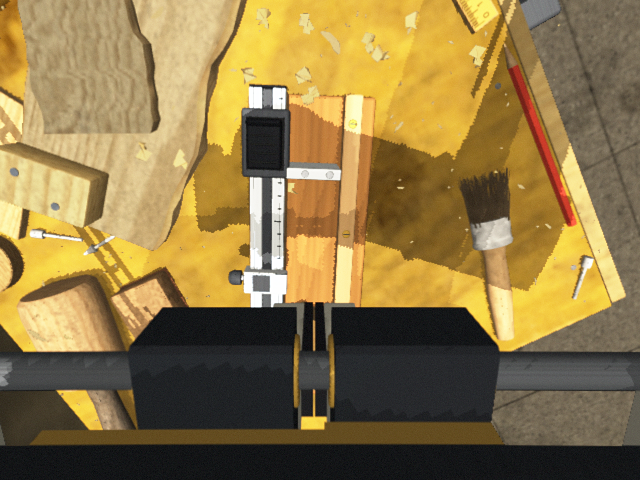

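```bash
python3 - <<'E'
from h import *
f=arm.grab_frame("wrist")
pts=dict(trackL=[(250,90,.064),(250,180,.064),(250,260,.064)],trackR=[(287,90,.064),(287,255,.064)],ledge=[(347,100,.036),(341,200,.036),(335,298,.036)],
 padTL=[(248,118,.0865)],padTR=[(285,118,.0865)],padBR=[(284,170,.0865)],padBL=[(247,170,.0865)],carBL=[(242,176,.078)],carBR=[(288,177,.078)],carTL=[(246,109,.09)],setf=[(247,268,.074),(287,268,.074)],plate=[(290,180,.05),(340,180,.05)])
A={}
for k,v in pts.items():
    A[k]=[at_z(f,*p) for p in v];print(k,[a.round(4).tolist() for a in A[k]])
for k in['trackL','trackR','ledge']:
    d=A[k][0]-A[k][-1];print(k,np.degrees(np.arctan2(d[0],-d[1])))
# depth sample
for c,r in[(265,150),(265,125),(265,114),(265,174),(245,140),(289,140),(265,282),(265,220),(340,250)]:print(c,r,at_depth(f,c,r).round(4))
# cropped depth heights along pad column
P=cloud(f).reshape(480,640,3);print([(r,(P[r,265,2]*1e3).round(1)) for r in range(84,186,4)]);print([(r,(P[r,255,2]*1e3).round(1)) for r in range(256,304,4)]);print([(c,(P[145,c,2]*1e3).round(1)) for c in range(236,296,4)])
E
```

```text
trackL [[0.471, 0.0849, 0.064], [0.5038, 0.1396, 0.064], [0.5366, 0.1943, 0.064]]
trackR [[0.4477, 0.0975, 0.064], [0.5084, 0.2048, 0.064]]
ledge [[0.4103, 0.1234, 0.036], [0.4506, 0.191, 0.036], [0.496, 0.2669, 0.036]]
padTL [[0.4794, 0.1026, 0.0865]]
padTR [[0.4574, 0.1145, 0.0865]]
padBR [[0.4751, 0.1443, 0.0865]]
padBL [[0.4979, 0.1319, 0.0865]]
carBL [[0.5048, 0.1339, 0.078]]
carBR [[0.4759, 0.1504, 0.078]]
carTL [[0.4772, 0.0974, 0.09]]
setf [[0.5392, 0.1968, 0.074], [0.5116, 0.2117, 0.074]]
plate [[0.4786, 0.1551, 0.05], [0.4437, 0.174, 0.05]]
trackL -30.956729747259264
trackR -29.496809278009888
ledge -30.82468723761796
265 150 [0.4799 0.1262 0.087 ]
265 125 [0.4715 0.112  0.0873]
265 114 [0.4687 0.105  0.077 ]
265 174 [0.4897 0.1407 0.0768]
245 140 [0.4888 0.1138 0.0857]
289 140 [0.4662 0.1279 0.0181]
265 282 [0.5325 0.2134 0.0746]
265 220 [0.5113 0.1729 0.0552]
340 250 [0.4714 0.2292 0.0363]
[(84, np.float64(63.9)), (88, np.float64(55.4)), (92, np.float64(56.2)), (96, np.float64(55.7)), (100, np.float64(56.5)), (104, np.float64(54.3)), (108, np.float64(75.1)), (112, np.floa
[... 437 characters left out ...]
(184, np.float64(57.3))]
[(256, np.float64(63.6)), (260, np.float64(63.6)), (264, np.float64(64.4)), (268, np.float64(66.8)), (272, np.float64(73.8)), (276, np.float64(74.2)), (280, np.float64(75.4)), (284, np.float64(75.3)), (288, np.float64(75.7)), (292, np.float64(64.4)), (296, np.float64(65.4)), (300, np.float64(65.0))]
[(236, np.float64(-0.0)), (240, np.float64(0.8)), (244, np.float64(77.7)), (248, np.float64(86.6)), (252, np.float64(86.1)), (256, np.float64(85.1)), (260, np.float64(88.1)), (264, np.float64(87.7)), (268, np.float64(85.1)), (272, np.float64(87.0)), (276, np.float64(87.9)), (280, np.float64(79.2)), (284, np.float64(76.5)), (288, np.float64(68.2)), (292, np.float64(16.8))]
```

```bash
python3 -m inch '0 -0.6 0 0 0 -0.3; -0.08 -0.87 -0.5 0 0 0; 0 -1 -1 0 0 0; 0 0 -1 0 0 0; 0 0 -1 0 0 0; 0 0 -0.72 0 0 0; 0 0 0 0 0 0; 0 0 0 0 0 0'
python3 - <<'E'
from h import *
tool()
f=arm.grab_frame("scene");a=f["frame"][160:270,220:340,::-1];cv2.imwrite("pics/s2.png",cv2.resize(a,None,fx=5,fy=5,interpolation=cv2.INTER_CUBIC))
f=arm.grab_frame("wrist");a=f["frame"][:,:,::-1];cv2.imwrite("pics/w2.png",a)
E
```

```text
t: 5.95
eef_pos: [0.4784, 0.125, 0.1009]
ee_rot: [-0.706, 1.57, 0.34]
force: [-0.5, -0.4, 1.3]
width: 0.0002
t 5.95 q [ 0.65  0.19 -0.55  0.   -0.83 -1.18] p [0.4784 0.125  0.1009] x [ 0.001  0.    -1.   ] jaw [-0.866  0.501 -0.001] jawyaw 149.96 F [-0.49 -0.36  1.32] w 0.00021973752847741468
```

View pics/w2.png

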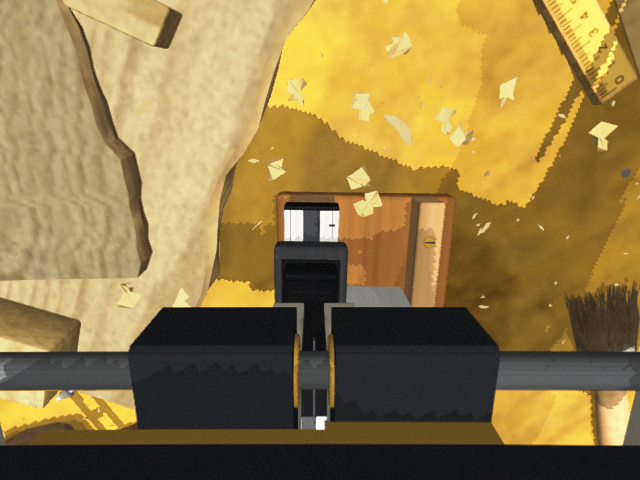

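View pics/s2.png

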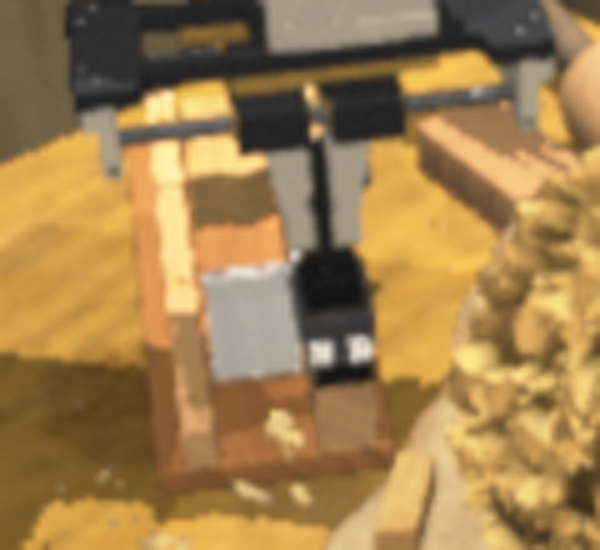

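```bash
python3 -m inch '0 0 -0.3 0 0 0; 0 0 -0.1 0 0 0; 0 0 -0.06 0 0 0; 0 0 -0.04 0 0 0; 0 0 0 0 0 0; 0 0 0 0 0 0'; python3 -m inch '0 0 -0.04 0 0 0; 0 0 -0.03 0 0 0; 0 0 0 0 0 0; 0 0 0 0 0 0'
```

```text
t: 6.8
eef_pos: [0.4785, 0.1257, 0.0863]
ee_rot: [-0.456, 1.569, 0.591]
force: [-4.9, 2.0, 13.2]
width: 0.0004
t: 7.3
eef_pos: [0.4786, 0.1259, 0.0844]
ee_rot: [-0.452, 1.569, 0.596]
force: [-6.2, 2.2, 15.5]
width: 0.0004
```

```bash
python3 -m inch '0 0 -0.05 0 0 0; 0 0 0 0 0 0; 0 0 0 0 0 0; 0.02 0.035 0 0 0 0; 0.05 0.086 0 0 0 0; 0.05 0.086 0 0 0 0; 0.05 0.086 0 0 0 0; 0.05 0.086 0 0 0 0; 0 0 0 0 0 0'
python3 - <<'E'
from h import *
tool()
f=arm.grab_frame("top");m=arm.masks_of(f,"length_stop")[0];print(m["confidence"],np.nanmedian(cloud(f)[m["mask"].reshape(-1)],0).round(4),(np.array(m["extent"])*[640,480,640,480]).round(1))
for p in arm.place_of(f,"pad_top")[:1]+arm.place_of(f,"stop_face")[:1]:print(p["confidence"],np.array(p["position"])*[640,480])
E
```

```text
t: 8.43
eef_pos: [0.4857, 0.1377, 0.0831]
ee_rot: [-0.455, 1.568, 0.593]
force: [-6.0, 3.1, 15.5]
width: 0.0006
t 8.43 q [ 0.67  0.22 -0.55  0.   -0.79 -1.19] p [0.4857 0.1377 0.0831] x [ 0.003  0.002 -1.   ] jaw [-0.866  0.5   -0.001] jawyaw 150.02 F [-5.98  3.13 15.47] w 0.00058442496325982
0.54 [0.4586 0.1705 0.0671] [225.3 237.6   7.6   9.7]
0.68 [224.704 234.48 ]
```

```bash
python3 -m inch '0.06 0.103 0 0 0 0; 0.08 0.138 0 0 0 0; 0.08 0.138 0 0 0 0; 0.08 0.138 0 0 0 0; 0.08 0.138 0 0 0 0; 0.08 0.138 0 0 0 0; 0.08 0.138 0 0 0 0; 0.08 0.138 0 0 0 0; 0.08 0.138 0 0 0 0; 0.08 0.138 0 0 0 0; 0.05 0.086 0 0 0 0; 0 0 0 0 0 0'; python3 -m inch '0.03 0.05 0 0 0 0; 0.03 0.05 0 0 0 0; 0.03 0.05 0 0 0 0; 0 0 0 0 0 0'; python3 -m inch '0.03 0.05 0 0 0 0; 0.03 0.05 0 0 0 0; 0.03 0.05 0 0 0 0; 0.03 0.05 0 0 0 0; 0 0 0 0 0 0'
```

```text
t: 10.12
eef_pos: [0.5113, 0.1809, 0.0836]
ee_rot: [-0.545, 1.566, 0.503]
force: [-2.6, 2.9, 16.2]
width: 0.0001
t: 10.62
eef_pos: [0.5139, 0.1852, 0.0837]
ee_rot: [-0.557, 1.566, 0.491]
force: [-3.2, 2.1, 15.8]
width: 0.0001
t: 11.25
eef_pos: [0.5157, 0.1885, 0.0828]
ee_rot: [-2.644, 1.569, -1.597]
force: [-3.8, -6.3, 16.6]
width: 0.0007
```

```bash
python3 -m inch '0 0 0 0 0 0; 0 0 0.1 0 0 0; 0 0 0.15 0 0 0; 0 0 0.4 0 0 0; 0 0 1 0 0 0; 0 0 1 0 0 0; 0 -0.5 1 0 0 0; 0 -1 1 0 0 0; 0 -1 0.8 0 0 0; 0 0 0 0 0 0'
python3 - <<'E'
from h import *
tool()
for n in["top","wrist"]:
    f=arm.grab_frame(n);cv2.imwrite(f"pics/{n}3.png",f["frame"][:,:,::-1])
    for t,z in dict(stop_face=.031,stop_nose=.070,pad_top=.086,set_stop=0,block_mid=.031,block_end=.031).items():
      for p in arm.place_of(f,t)[:1]:
        c,r=np.array(p["position"])*[640,480]
        print(n,t,round(p["confidence"],2),round(c),round(r),np.round(at_z(f,c,r,z),4),np.round(at_depth(f,c,r),3))
E
```

```text
t: 12.5
eef_pos: [0.5166, 0.114, 0.2476]
ee_rot: [-0.566, 1.566, 0.479]
force: [-0.2, -0.6, -0.5]
width: 0.0005
t 12.5 q [ 0.59  0.1  -0.28  0.   -1.19 -1.11] p [0.5166 0.114  0.2476] x [ 0.004  0.002 -1.   ] jaw [-0.865  0.502 -0.002] jawyaw 149.88 F [-0.24 -0.6  -0.48] w 0.0004683366847688725
top stop_face 0.56 206 222 [0.4995 0.2153 0.031 ] [0.495 0.212 0.051]
top stop_nose 0.59 209 202 [0.5359 0.2033 0.07  ] [0.466 0.165 0.356]
top pad_top 0.48 198 321 [0.2766 0.2172 0.086 ] [0.284 0.124 0.703]
top set_stop 0.2 212 204 [0.5496 0.2058 0.    ] [0.464 0.16  0.355]
top block_end 0.76 189 210 [0.5268 0.2549 0.031 ] [0.53  0.257 0.017]
wrist stop_face 0.65 386 303 [0.4967 0.2193 0.031 ] [0.496 0.216 0.038]
wrist pad_top 0.81 353 312 [0.5204 0.1878 0.086 ] [0.489 0.085 0.318]
```

View pics/wrist3.png

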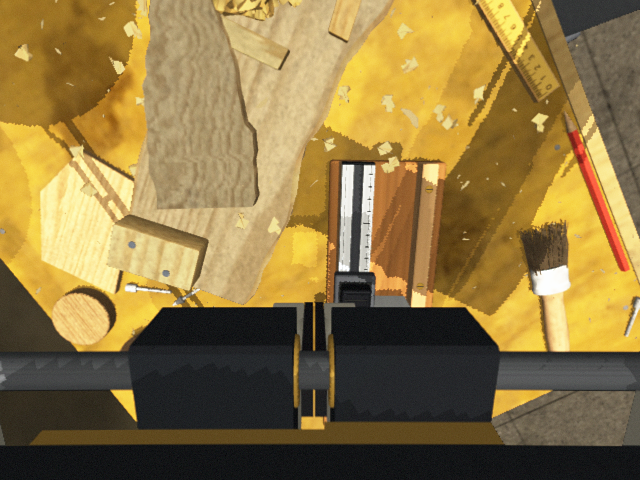

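```bash
python3 - <<'E'
from h import *
for n in["top","scene"]:
    f=arm.grab_frame(n)
    if n=="top": cv2.imwrite("pics/top4.png",cv2.resize(f["frame"][100:260,60:260,::-1],None,fx=3.7,fy=3.7,interpolation=cv2.INTER_CUBIC))
    P=cloud(f)
    for lo,hi in[(.04,.1),(.1,.2),(.2,.3),(.3,.5),(.5,.8)]:
        Q=P[(P[:,2]>lo)&(P[:,2]<hi)&(P[:,0]>.57)&(P[:,0]<.81)&(P[:,1]>.28)&(P[:,1]<.7)]
        if len(Q):print(n,lo,len(Q),np.percentile(Q[:,:2],[0,5,50,95,100],axis=0).round(3).tolist())
E
```

```text
top 0.04 72 [[0.57, 0.281], [0.571, 0.281], [0.577, 0.291], [0.729, 0.442], [0.732, 0.447]]
top 0.1 93 [[0.652, 0.441], [0.705, 0.441], [0.729, 0.443], [0.732, 0.448], [0.733, 0.462]]
top 0.2 626 [[0.649, 0.438], [0.651, 0.441], [0.659, 0.445], [0.729, 0.461], [0.732, 0.468]]
top 0.3 1812 [[0.649, 0.437], [0.651, 0.439], [0.66, 0.444], [0.727, 0.459], [0.731, 0.47]]
top 0.5 10 [[0.656, 0.405], [0.656, 0.405], [0.679, 0.408], [0.68, 0.411], [0.681, 0.411]]
scene 0.04 353 [[0.57, 0.281], [0.577, 0.293], [0.655, 0.443], [0.73, 0.458], [0.762, 0.464]]
scene 0.1 240 [[0.65, 0.44], [0.653, 0.441], [0.661, 0.446], [0.675, 0.461], [0.679, 0.469]]
scene 0.2 376 [[0.649, 0.437], [0.652, 0.44], [0.662, 0.446], [0.729, 0.46], [0.734, 0.468]]
scene 0.3 767 [[0.649, 0.436], [0.652, 0.439], [0.66, 0.445], [0.676, 0.458], [0.681, 0.47]]
```

View pics/top4.png

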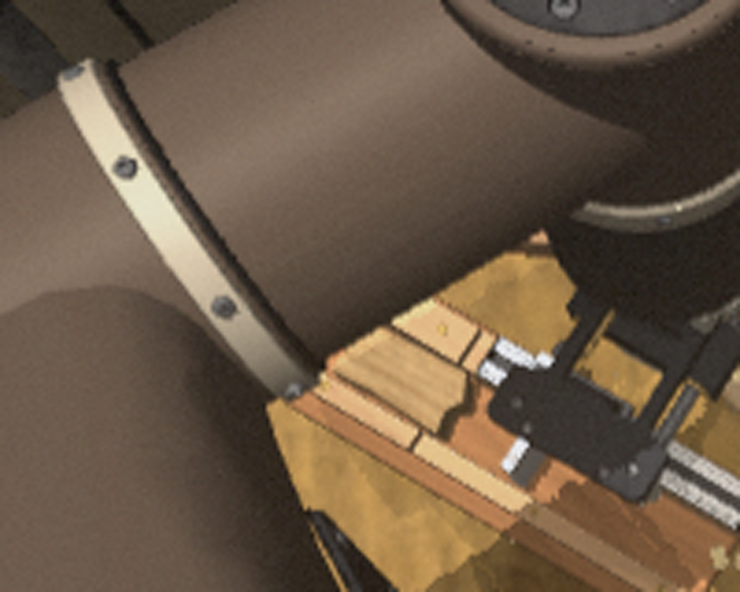

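```bash
python3 -m inch '0.22 0.97 0 0 0 -0.24; 0.22 0.97 0 0 0 -0.24; 0.22 0.97 0 0 0 -0.24; 0.22 0.97 0 0 0 -0.24; 0.22 0.97 -0.4 0 0 -0.24; 0.22 0.97 -0.8 0 0 -0.24; 0.22 0.97 -0.9 0 0 -0.24; 0.22 0.98 -0.9 0 0 -0.24; 0 0 -0.9 0 0 0; 0 0 0 0 0 0; 0 0 0 0 0 0'
python3 - <<'E'
from h import *
tool()
for n in["scene","wrist"]:
    f=arm.grab_frame(n)
    for t,z in dict(saw_box=0,stop_face=.031,stop_nose=.07,pad_top=.086,set_stop=0,block_mid=.031,block_end=.031).items():
      for p in arm.place_of(f,t)[:1]:
        c,r=np.array(p["position"])*[640,480]
        print(n,t,round(p["confidence"],2),round(c),round(r),np.round(at_z(f,c,r,z),4),np.round(at_depth(f,c,r),3))
    a=f["frame"][:,:,::-1]
    if n=="scene":a=cv2.resize(a[140:270,220:340],(360,390),interpolation=cv2.INTER_CUBIC);b=a
    else:cv2.imwrite("pics/j5.png",np.hstack([b,cv2.resize(a[90:480,100:540],(440,390))]))
E
```

```text
t: 14.68
eef_pos: [0.5691, 0.348, 0.129]
ee_rot: [-0.487, 1.57, 0.392]
force: [-0.2, 0.1, -0.8]
width: 0.0008
t 14.68 q [ 0.84  0.42 -0.13  0.   -1.02 -1.53] p [0.5691 0.348  0.129 ] x [ 0.001  0.    -1.   ] jaw [-0.77   0.638 -0.001] jawyaw 140.36 F [-0.18  0.1  -0.83] w 0.0008033087391800147
scene saw_box 0.71 268 219 [0.5039 0.2342 0.    ] [0.492 0.215 0.016]
scene stop_face 0.96 270 209 [0.5077 0.2275 0.031 ] [0.5   0.215 0.041]
scene stop_nose 0.93 282 195 [0.5318 0.2048 0.07  ] [0.517 0.184 0.087]
scene pad_top 0.44 283 196 [0.5165 0.1799 0.086 ] [0.512 0.174 0.091]
scene set_stop 0.25 265 218 [0.5013 0.2398 0.    ] [0.489 0.22  0.017]
scene block_mid 0.63 266 194 [0.5405 0.2895 0.031 ] [0.529 0.271 0.045]
scene block_end 0.77 268 201 [0.5254 0.2572 0.031 ] [0.5   0.217 0.063]
wrist saw_box 0.91 278 31 [0.4997 0.2288 0.    ] [0.501 0.232 0.017]
wrist stop_face 0.93 271 6 [0.4971 0.2233 0.031 ] [0.498 0.225 0.037]
wrist set_stop 0.6 217 33 [0.5295 0.2059 0.    ] [0.527 0.227 0.074]
wrist block_mid 0.73 295 171 [0.544  0.2983 0.031 ] [0.543 0.298 0.047]
wrist block_end 0.6 274 101 [0.5274 0.2608 0.031 ] [0.528 0.259 0.017]
```

View pics/j5.png

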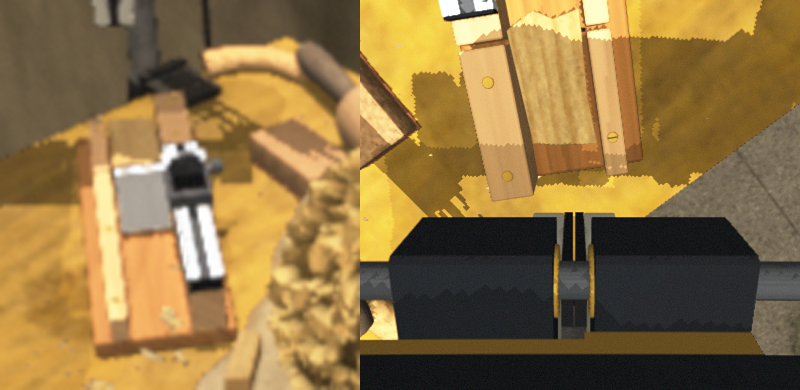

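```bash
python3 - <<'E'
from h import *
f=arm.grab_frame("wrist");P=cloud(f)
y=np.array([.505,.863]);x=np.array([.863,-.505]);T=arm.get_state()["eef_pos"][:2]
uv=np.c_[(P[:,:2]-T)@x,(P[:,:2]-T)@y]*1e3
def band(lo,hi,n):
    for a in range(-100,0,6):
        k=(P[:,2]>lo)&(P[:,2]<hi)&(uv[:,1]>a)&(uv[:,1]<a+6)&(abs(uv[:,0])<75)
        if k.sum()>8:
            print(n,a,k.sum(),np.percentile(uv[k,0],[2,98]).round(1),end='; ')
    print()
band(.0425,.0485,'block');band(.033,.0395,'ledge');band(.0495,.056,'wall')
k=(P[:,2]>.0425)&(P[:,2]<.0485)&(uv[:,1]>-95)&(uv[:,1]<-5)
for a in range(-30,40,5):
    q=uv[k&(uv[:,0]>a)&(uv[:,0]<a+5)]
    if len(q)>8:print('x',a,len(q),np.percentile(q[:,1],[2,98]).round(1))
E
```

```text
block -100 38 [ 7.3 26.1]; block -94 540 [-15.6  26. ]; block -88 878 [-15.2  26.2]; block -82 838 [-14.9  23.9]; block -76 811 [-14.5  26.1]; block -70 784 [-14.2  24.6]; block -64 754 [-13.9  26.2]; block -58 727 [-13.6  26.3]; block -52 710 [-13.2  26.3]; block -46 677 [-13.2  24.5]; block -40 682 [-13.5  26.5]; block -34 648 [-13.8  26.5]; block -28 641 [-14.1  26.6]; block -22 286 [-14.8  26.7]; block -16 18 [26.6 27. ]; block -10 17 [26.7 27. ]; block -4 13 [26.7 27. ]; 
ledge -100 310 [-32.5  26. ]; ledge -94 302 [-32.4  26.1]; ledge -88 251 [-32.3  40.8]; ledge -82 205 [-32.3  26.2]; ledge -76 285 [-32.1  26.3]; ledge -70 278 [-32.4  26.2]; ledge -64 272 [-32.2  26.4]; ledge -58 265 [-32.1  26.3]; ledge -52 263 [-32.2  26.4]; ledge -46 256 [-32.1  26.5]; ledge -40 250 [-32.   26.6]; ledge -34 248 [-31.8  26.7]; ledge -28 238 [-31.8  26.7]; ledge -22 239 [-31.9  26.7]; ledge -16 230 [-31.8  26.8]; ledge -10 221 [-31.7  26.8]; ledge -4 225 [-31.7  26.9]; 
wall -100 287 [25.9 50.8]; wall -94 585 [26.2 51. ]; wall -88 423 [26.4 51. ]; wall -82 447 [26.4 51.1]; wall -76 539 [26.5 51.3]; wall -70 535 [26.4 51.4]; wall -64 514 [26.4 51.3]; wall -58 518 [26.5 51.4]; wall -52 491 [26.7 51.6]; wall -46 485 [26.7 51.3]; wall -40 473 [26.8 51.6]; wall -34 466 [26.9 51.8]; wall -28 458 [26.9 51.6]; wall -22 450 [27.  51.8]; wall -16 438 [27.  51.8]; wall -10 427 [27.  51.9]; wall -4 418 [27.1 51.8]; 
x -20 65 [-92.1 -19.3]
x -15 1102 [-90.5 -19. ]
x -10 1162 [-89.4 -19.4]
x -5 1137 [-88.6 -20. ]
x 0 1148 [-90.7 -21.1]
x 5 1200 [-93.2 -21.4]
x 10 1156 [-92.2 -22.6]
x 15 1091 [-89.9 -23.3]
x 20 698 [-87.9 -25.1]
x 25 253 [-93.4  -7.2]
```

```bash
python3 -m inch '0 0 -1 0 0 0; 0 0 -1 0 0 0; 0 0 -0.7 0 0 0; 0 0 -0.2 0 0 0; 0 0 -0.08 0 0 0; 0 0 0 0 0 0; 0 0 0 0 0 0'; python3 -m inch '-0.08 -0.14 0 0 0 0; -0.08 -0.14 0 0 0 0; -0.08 -0.14 0 0 0 0; -0.08 -0.14 0 0 0 0; -0.08 -0.14 0 0 0 0; 0 0 0 0 0 0'
python3 - <<'E'
from h import *
tool();f=arm.grab_frame("wrist")
for p in arm.place_of(f,"block_mid")[:1]:
    c,r=np.array(p["position"])*[640,480];print(at_z(f,c,r,.031),at_depth(f,c,r))
E
```

```text
t: 16.4
eef_pos: [0.569, 0.3483, 0.0394]
ee_rot: [-0.127, 1.569, 0.752]
force: [-0.6, -0.4, 0.2]
width: 0.0003
t: 17.15
eef_pos: [0.5562, 0.3263, 0.0384]
ee_rot: [2.93, 1.57, -2.475]
force: [-0.4, -0.3, -0.0]
width: 0.0001
t 17.15 q [ 0.83  0.48 -0.27 -0.   -0.82 -1.52] p [0.5562 0.3263 0.0384] x [-0.001 -0.    -1.   ] jaw [-0.77   0.638  0.   ] jawyaw 140.34 F [-0.36 -0.31 -0.05] w 0.00013387436027106816
[0.53327918 0.28177612 0.031     ] [0.53083112 0.28022122 0.04677404]
```

```bash
python3 -m inch '-0.08 -0.14 0.03 0 0 0; -0.08 -0.14 0.01 0 0 0; -0.08 -0.14 0 0 0 0; -0.08 -0.14 0 0 0 0; -0.08 -0.14 0 0 0 0; -0.04 -0.07 0 0 0 0; 0 0 0 0 0 0'; python3 -m inch '-0.02 -0.035 0 0 0 0; -0.02 -0.035 0 0 0 0; -0.02 -0.035 0 0 0 0; 0 0 0 0 0 0; 0 0 0 0 0 0'
python3 - <<'E'
from h import *
tool();f=arm.grab_frame("wrist")
for t in("block_mid","block_end","stop_face"):
  for p in arm.place_of(f,t)[:1]:
    c,r=np.array(p["position"])*[640,480];print(t,p["confidence"],at_z(f,c,r,.031))
E
```

```text
t: 18.12
eef_pos: [0.5433, 0.3036, 0.0397]
ee_rot: [-3.017, 1.571, -2.138]
force: [0.2, -0.1, -0.5]
width: 0.0002
t: 18.75
eef_pos: [0.542, 0.3012, 0.0399]
ee_rot: [-0.085, 1.57, 0.794]
force: [0.8, 3.0, 0.6]
width: 0.0004
t 18.75 q [ 0.82  0.44 -0.33  0.   -0.79 -1.51] p [0.542  0.3012 0.0399] x [ 0.001  0.001 -1.   ] jaw [-0.77   0.638 -0.   ] jawyaw 140.37 F [0.78 3.03 0.63] w 0.0003795748759443165
block_mid 0.8 [0.51926316 0.25696007 0.031     ]
block_end 0.56 [0.50221945 0.22036312 0.031     ]
stop_face 0.96 [0.49855849 0.22290147 0.031     ]
```

```bash
python3 -m inch '-0.02 -0.035 0 0 0 0; 0 0 0 0 0 0; 0 0 0 0 0 0'; python3 -m inch '-0.02 -0.035 0 0 0 0; 0 0 0 0 0 0; 0 0 0 0 0 0'
```

```text
t: 19.32
eef_pos: [0.5419, 0.301, 0.0403]
ee_rot: [-0.083, 1.568, 0.796]
force: [2.4, 5.4, 0.9]
width: 0.0006
t: 19.7
eef_pos: [0.542, 0.3008, 0.0406]
ee_rot: [-0.08, 1.566, 0.8]
force: [3.4, 8.0, 1.1]
width: 0.0004
```

```bash
python3 -m inch '0.05 0.087 0 0 0 0; 0.1 0.17 0 0 0 0; 0.15 0.26 0 0 0 0; 0.15 0.26 0.5 0 0 0; 0.1 0.17 1 0 0 0; 0 0 1 0 0 0; 0 0 1 0 0 0; 0 0.3 0.5 0 0 0; 0 0.3 0 0 0 0; 0 0.3 0 0 0 0; 0 0 0 0 0 0'
python3 - <<'E'
from h import *
tool();f=arm.grab_frame("wrist");cv2.imwrite("pics/w6.png",f["frame"][:400,:,::-1])
P=cloud(f);y=np.array([.5,.866]);x=np.array([.866,-.5])
for t,z in dict(block_mid=.031,block_end=.031,stop_face=.031,stop_nose=.07,set_stop=0,pad_top=.086).items():
  for p in arm.place_of(f,t)[:1]:
    c,r=np.array(p["position"])*[640,480];q=at_z(f,c,r,z);print(t,round(p["confidence"],2),round(c),round(r),q.round(4),'along',(q[:2]@y).round(4),'z here',at_depth(f,c,r)[2].round(4))
E
```

```text
t: 21.08
eef_pos: [0.5562, 0.3544, 0.1579]
ee_rot: [3.043, 1.568, -2.361]
force: [-0.4, 0.2, -0.2]
width: 0.0005
t 21.07 q [ 0.86  0.38 -0.11 -0.   -1.08 -1.55] p [0.5562 0.3544 0.1579] x [-0.002 -0.002 -1.   ] jaw [-0.771  0.637  0.   ] jawyaw 140.41 F [-0.43  0.24 -0.23] w 0.00048068396820716535
block_mid 0.66 265 99 [0.5195 0.2589 0.031 ] along 0.484 z here 0.0468
block_end 0.63 242 27 [0.5026 0.2195 0.031 ] along 0.4413 z here 0.0469
stop_face 0.83 252 26 [0.4976 0.2228 0.031 ] along 0.4417 z here 0.0368
stop_nose 0.75 174 25 [0.5306 0.2061 0.07  ] along 0.4438 z here 0.075
set_stop 0.77 209 50 [0.5296 0.2076 0.    ] along 0.4446 z here 0.0745
pad_top 0.69 246 29 [0.503  0.2353 0.086 ] along 0.4553 z here 0.0467
```

View pics/w6.png

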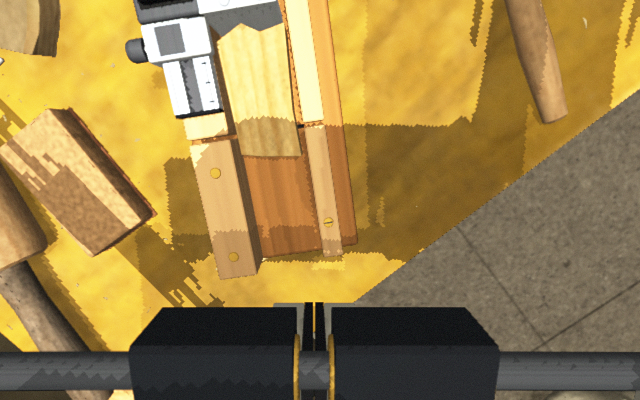

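```bash
python3 -c "
from station import arm
print(arm.job_done())"
```

```text
the job is handed in; nothing more can be done
None
```

The saw box is set up and the job is handed in, about 21 s into the 48 s allowed; no verdict was reported.

- **Length stop:** I pressed the release pad about 3 mm down (15–17 N). I slid the stop about 73 mm left until it met the set stop, where the resistance rose to about 7 N, then let the pad come up.
- **Pine block:** I pushed it about 45 mm right with the closed fingers until it met the plate. The force rose from 0 to about 8 N with no further movement, so the brake held. I then backed the arm clear.

**Last checks:** in the final wrist picture the carriage sits against the set stop and the block's end is at the plate, straight and flat (top at 47 mm). Measured along the channel:

| Contact | First position | Second position | Difference |
|---|---|---|---|
| Stop nose and set stop | 0.4438 m | 0.4446 m | 0.8 mm |
| Block end and plate | 0.4413 m | 0.4417 m | 0.4 mm |

Both differences are within the roughly 2 mm camera error.

**One reading disagreed:** the last `pad_top` detection landed on the block, because the pad was out of view, so I ignored it. After the release I had no separate measurement of the pad's height. That it came up rests on the fingers having lifted clear and on the brake holding during the push.

The arm never came near the brush, sanding block or pencil, though I did not re-measure their positions at the end.

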